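Probe the print-bed reference blocks and close the tray

ROBOT

A 6-joint arm with a two-finger parallel gripper is mounted at the origin on the work surface. World frame = base frame: x ahead of the robot, y to its left, z up, the work surface at z = 0. Lengths are in mm, angles in degrees, forces in N, time in s.
With the tool pointing down it reaches from about 300 to 875 mm from the base axis. Payload 4.2 kg.
Tool frame: the origin (TCP) lies midway between the tips of the shut fingers; the grasp point (between the pads) lies manip.grasp_offset behind it (manip.grasp_offset is the distance from the TCP to the grasp point, in mm); z points along the fingers, y is the direction in which the jaws open and shut (so a half turn about z gives the same grasp; the last joint's range is limited). The gripper opens to 85 mm and grips with 20 to 120 N. Pads are 22 mm wide; open, the fingers measure 114 mm over their backs; the gripper's body (76 mm by 85 mm) begins 54 mm behind the grasp point. The pads swing forward as they close: fully open they stand 13 mm farther back than shut.
Start: joints at [62.395, 18.312, 89.639, -0, 72.044, -1.146], TCP at [256.202, 514.786, 207.838] pointing down, gripper open.
Joint ranges: [-177.97, 177.97], [-48.28, 115.42], [12.27, 149.76], [-77.06, 257.06], [2.81, 150.46], [-146.56, 146.56]. Speed limits (degrees/s): [147.25, 147.25, 180, 180, 180, 180].

INTERFACE

Orientations are given as [roll, pitch, yaw] about the fixed x, y, z axes, in that order (R = Rz(yaw) Ry(pitch) Rx(roll)).
In Python, from rig import telemetry, imaging, order, look_for, outline_of, place_of, manip gives the robot as it stands.
- The arm moves only by the tool send_rows, never from a script. Its argument "steps" is a list of rows, each an object with "slide": the shift along the tool's x, y, z in m, a list of three; "rot": the turn, a rotation vector about the tool's x, y, z in degrees, a list of three; "claw": the finger opening in m, from 0 to 0.0854. A call has 1 to 12 rows; each row is the pose to reach, as a shift and turn from the pose commanded when the call began, along the tool's axes at that moment; what a row does not reach only later rows make up. A row lasts 1/8 s, in which the tool goes at most 62.5 mm and 10.7 degrees, less where a joint would pass 70% of its speed; a pose out of reach is approached as far as the arm can. A call with a gripper value outside its range is refused whole. The fingers move at their own pace and stop on an object; "newtons" is the grip in N (left out, the last holds). Time passes only in rows, so rows that repeat a pose let the fingers close. It gives the time, the measured TCP pose, the force and the opening at its end, in the units of the state.
- telemetry.observe(): the state, without advancing time (a new reading comes with each control period).
- imaging.read_camera(name): name is "scene" or "top" or "wrist"; returns (picture, depth): 384x512x3 uint8, red, green, blue; 384x512 float32, mm along the optical axis (not along the pixel's ray), 0 where there is no reading.
- imaging.get_calibration(name): a dict with "mtx" (3x3 intrinsics, pixels), "rvec" (rotation vector, rad) and "tvec" (3), from world to camera coordinates, as OpenCV has them. Camera axes: x right, y down, z forward; pixel columns grow to the right and rows downward; lengths in mm; the calibration is good to about 2 mm. A picture is of the moment at which its call begins: read the wrist's pose just before it. get_calibration takes no time and is no camera call; for the wrist camera it gives the pose at the moment of the call.
- order.hand_in(): hands the job in, once; it reports no verdict.
Trained networks look in the newest picture that a camera, given by its name, has taken for a name from the list of things; names that differ only in an ending like _2 or _b are one class to them, and where a whole thing is asked for, a point or a joint stands for the part that bears it (a point fixed in the world has none). Each returns a list of dicts, best first, with "score" (0 to 1); they miss things now and then, are a little off and sometimes report something else, mostly with a low value. They report only what shows in the picture. A call takes as long as a camera call. They do not tell look-alikes from the thing itself.
- look_for(camera, thing): "at" ([row, column] in pixels, amid what is visible of it).
- outline_of(camera, thing): "region" (384x512 bool, what is visible of it) and "at" ([row, column] in pixels, amid what is visible of it).
- place_of(camera, thing): "at" ([row, column] in pixels: a listed point, or the origin of a listed thing).
The state is a dict: "time_s": time; "joints": joint angles; "joint_vel": joint speeds; "tau": joint torques, N m; "ee_pos": TCP position; "tool_rot": TCP orientation; "force": force on the tool from outside, world axes, zero at the start; "moment": the same for the moment, N m; "finger_gap": finger opening in mm.
Only numpy, scipy, OpenCV 4.12 (cv2) and the standard library are available. Lean on these libraries where they do the work, as an engineer would, in place of code of your own. Each camera call takes 0.05 s, during which the arm holds its last target. There are 200 camera calls.

TASK

Take the hand probe from its stand and, with the tray still out, touch its tip gently on the ring mark of each block on the tray, from the lowest block to the tallest, resting a moment on each and not shoving the blocks. Then put the probe back upright in its stand, press the release lever down and push the tray fully home with the blocks standing on it; leave the bowl, the spatula and the dish where they are.

Things in the scene. Friction and masses are not known exactly. Their poses are not given: they have to be found in the camera images.
- probe_grip (a point): grasp point of the hand probe, on its axis half-way up its white square handle (28 x 28 mm along this frame's x and y, 77 mm tall, reaching 35 mm above this point and 42 mm below). Under the handle is a black round flange 76 mm across, 8 mm thick, its underside 50 mm below this point. z points up along the probe, away from the tip.
- probe_point (a point): lowest point of the ball at the end of the probe's plunger, 135 mm below the grasp point, on the probe axis. The plunger starts to give at 1.5 N and gives 12 mm at 4.5 N, then it is at its stop.
- probe_flange (a point): centre of the underside of the probe's flange, on the probe axis; z up along the probe. With the probe in its stand it lies on the stand's seat.
- probe: the hand probe as a whole, 170 mm long, 0.24 kg, upright in its stand at the start; origin at the centre of the flange's underside, z up along the probe. Below the flange a 16 mm round stem runs down 50 mm, then an 8 mm sprung steel plunger with a 10 mm ball end.
- stand_seat (a point): centre of the probe stand's hole, level with the top of the stand (110 mm over the table). The stand is a fixed grey frame 110 x 110 mm with four posts; the hole is square, 40 x 40 mm, so the 16 mm stem has 12 mm to spare on every side; the flange rests on the top.
- round_block: round disc 68 mm across, 18 mm high, plain aluminium, loose on the tray bed, the lowest of the three. Its origin is the centre of its underside, z up.
- square_block: square block 62 x 62 mm, 34 mm high, plain aluminium, loose on the tray bed, the middle one of the three. Its origin is the centre of its underside, z up.
- hex_block: six-sided block 62 mm across its flats, 50 mm high, plain aluminium, loose on the tray bed, the tallest of the three. Its origin is the centre of its underside, z up.
- round_block_mark (a point): point at the centre of the mark on the top face of this block, 18 mm above the tray bed: a thin black ring 20 mm across with a black dot, 13 mm off the block's axis along the block's +x.
- square_block_mark (a point): point at the centre of the mark on the top face of this block, 34 mm above the tray bed: a thin black ring 20 mm across with a black dot, 13 mm off the block's axis along the block's +x.
- hex_block_mark (a point): point at the centre of the mark on the top face of this block, 50 mm above the tray bed: a thin black ring 20 mm across with a black dot, 13 mm off the block's axis along the block's +x.
- tray (a joint): travel of the bed tray on its full-extension slide, m: 0 = fully out and latched (the start), 0.245 = fully home. It slides along -y of point tray_front into the white cabinet (165 mm high, 340 mm wide; at the start the cabinet's mouth is 295 mm behind the tray's front face). Sliding friction 3 N.
- tray_bed (a point): centre of the tray's dark flat bed, on its top, 56 mm over the table (260 x 250 mm, with 10 mm lips); z up, y towards the tray's front.
- tray_front (a point): centre of the outer face of the tray's steel front, 300 mm wide and 85 mm high (50 to 135 mm over the table), 45 mm thick; +y points out of the face, away from the cabinet, z up. The face is where the tray can be pushed home.
- lever (a joint): release lever of the slide, rad: 0 = up, latched; 0.17 = fully down. The catch is clear at 0.13 and beyond. It takes 2 to 3 N on the pad to move it (it may start up to 0.02 down) and stays where it is left. While it is up the tray cannot be pushed in.
- lever_pad (a point): centre of the top of the lever's black pad, 70 mm wide by 50 mm deep, sticking out under the middle of the tray's front, 64 mm over the table when up and with its centre 28 mm out from the front face. It goes down about 36 mm when pressed fully (213 mm from its pivot, which lies under the tray).
- bowl: white bowl 84 mm across and 45 mm high on the table beyond the tray; bystander.
- spatula: spatula 200 mm long lying flat between the robot and the stand; bystander.
- dish: small steel dish 80 mm across and 35 mm high on top of the white cabinet; bystander.
Mind the look-alikes: they are no part of the job. What is shaped like the probe but pink is not meant.

How it is judged (in metres and radians):
On the way, in this order (a step that is already met when the one before it is completed fails the run):
1. the probe's tip touches the mark on the low round block, within 10 mm of its centre, for 0.2 s, with the tray still out (distance between probe_point and round_block_mark below 0.01 m and contact force between probe and round_block above 0.5 N and value of joint tray below 0.01 m), for 0.2 s.
2. the probe's tip touches the mark on the square block, within 10 mm of its centre, for 0.2 s, with the tray still out (distance between probe_point and square_block_mark below 0.01 m and contact force between probe and square_block above 0.5 N and value of joint tray below 0.01 m), for 0.2 s.
3. the probe's tip touches the mark on the tall six-sided block, within 10 mm of its centre, for 0.2 s, with the tray still out (distance between probe_point and hex_block_mark below 0.01 m and contact force between probe and hex_block above 0.5 N and value of joint tray below 0.01 m), for 0.2 s.
At the end, for the whole second after the job is handed in: The tray is home (travel over 235 of 245 mm); the probe is at rest in its stand, flange on the seat (within 20 mm sideways, -4 to 6 mm in height, tilt under 0.12 rad); all three blocks stand upright on the tray bed (tilt under 0.1 rad, height within 6 mm) (value of joint tray above 0.235 m and horizontal distance between probe_flange and stand_seat below 0.02 m and z of probe_flange in the frame of stand_seat between -0.004 and 0.006 m and angle between probe_flange's own z axis and vertical below 0.12 rad and linear speed of probe below 0.03 m/s and angle between each of round_block_mark, square_block_mark, hex_block_mark's own z axis and vertical below 0.1 rad and z of round_block_mark in the frame of tray_bed between 0.012 and 0.024 m and z of square_block_mark in the frame of tray_bed between 0.028 and 0.04 m and z of hex_block_mark in the frame of tray_bed between 0.044 and 0.056 m); the robot touches nothing.
It fails at once if a block is shoved along the bed (by 15 mm) while the tray is still out (distance of any of round_block, square_block, hex_block from where it was at the start of the episode above 0.015 m and value of joint tray below 0.003 m).
It fails at once if the probe is pressed hard on a block (over 20 N) (contact force between probe and round_block above 20 N or contact force between probe and square_block above 20 N or contact force between probe and hex_block above 20 N).
It fails at once if the bowl, spatula or dish standing about is moved by 30 mm (distance of any of bowl, spatula, dish from where it was at the start of the episode above 0.03 m).
It also fails if it takes over 67 s, if anything falls off the work surface, if the arm or the gripper's body presses on something with over 40 N, if the wrist force passes 120 N, or if a joint passes its speed limit or range.

## Working session

There is one attempt and no reset: what is moved stays moved. The work goes in short steps, Python scripts to look and compute and a tool call to move; the robot and the scene stay as the last step left them, time stands still between calls to the robot, and variables do not carry over. Pictures are saved under pics/ and viewed, about 8 in all and at most 12, crops included, and the job is handed in when it is done.

Besides the shell and the picture viewer there is one more tool, called after "Emit:" by a JSON object that holds its "api" and its "payload". send_rows: Moves the arm, as the interface text tells. Its arguments: {"type":"object","properties":{"steps":{"type":"array","items":{"type":"object","properties":{"slide":{"type":"array","items":{"type":"number"}},"rot":{"type":"array","items":{"type":"number"}},"claw":{"type":"number"}}}},"newtons":{"type":"number"}},"required":["steps"]}

```bash
mkdir -p pics
cat > h.py <<'E'
import numpy as np, cv2
from rig import telemetry, imaging, order, look_for, outline_of, place_of, manip
from scipy.spatial.transform import Rotation as Ro
def cam(n):
    c=imaging.get_calibration(n); R=cv2.Rodrigues(np.array(c["rvec"],float))[0]
    return np.array(c["mtx"],float),R,np.array(c["tvec"],float).ravel()
def ray(C,rc):
    K,R,t=C; d=R.T@np.linalg.inv(K)@np.array([rc[1],rc[0],1.]); return -R.T@t,d
def on_z(C,rc,z):
    o,d=ray(C,rc); return o+d*(z-o[2])/d[2]
def on_d(C,rc,dep):
    o,d=ray(C,rc); return o+d*dep
def proj(C,p):
    K,R,t=C; q=K@(R@np.asarray(p,float)+t); return q[1]/q[2],q[0]/q[2]
def save(im,f): cv2.imwrite('pics/'+f,cv2.cvtColor(im,cv2.COLOR_RGB2BGR))
E
python3 - <<'E'
from h import *
np.set_printoptions(precision=1,suppress=True)
s=telemetry.observe(); print(s, manip.grasp_offset)
Z=dict(probe_grip=160,stand_seat=110,round_block_mark=74,square_block_mark=90,hex_block_mark=106,tray_bed=56,tray_front=92,lever_pad=64,bowl=0,spatula=0,dish=165)
for n in("top","scene"):
    im,d=imaging.read_camera(n); save(im,n+'0.png'); C=cam(n); print(n,-C[1].T@C[2])
    for k,z in Z.items():
        for r in place_of(n,k)[:3]:
            a=r["at"]; print(k,round(r["score"],2),np.array(a),on_z(C,a,z), on_d(C,a,d[int(a[0]),int(a[1])]))
E
```

```text
{'time_s': 0.0, 'joints': array([62.4, 18.4, 89.7,  0. , 72. , -1.1]), 'joint_vel': array([-0.1, -0. , -0. , -0.1,  0. , -0. ]), 'tau': array([ -0. , -41.6, -23.4,  -0. ,   0. ,   0. ]), 'ee_pos': array([255.9, 514.3, 207. ]), 'tool_rot': array([-179.9,   -0. ,  153.5]), 'force': array([ 0.2, -0.5,  0.9]), 'moment': array([ 0.,  0., -0.]), 'finger_gap': 85.16295532981896} 18.700000000000003
top [ 252.3   48.4 1400.7]
probe_grip 0.64 [178.9 145. ] [524.6 370.1 160. ] [516.7 360.8 195.8]
probe_grip 0.62 [184.1  98.7] [507.7 496.9 160. ] [505.9 493.7 168.8]
probe_grip 0.59 [243.9 135.2] [345.2 383.9 160. ] [344.4 380.8 171.5]
stand_seat 0.83 [178.1 148.5] [538.1 373.1 110. ] [524.1 357.2 173.3]
round_block_mark 0.7 [160.8 270. ] [605.2  22.6  74. ] [604.1  22.6  78.3]
square_block_mark 0.92 [195.7 295.5] [497.3 -52.5  90. ] [497.3 -52.5  90.2]
hex_block_mark 0.65 [207.3 249.8] [458.5  79.2 106. ] [457.6  79.1 111.5]
tray_bed 0.72 [190.2 277.1] [519.5  -0.1  56. ] [518.6   0.   60.3]
tray_front 0.61 [182.9 222.8] [531.4 159.9  92. ] [ 252.3   48.4 1400.7]
lever_pad 0.71 [185.6 218.1] [52
[... 1295 characters left out ...]
  -2.3  56. ] [522.   -1.4  51.5]
tray_front 0.9 [184.5 296.7] [529.2 157.9  92. ] [564.9 140.3 133.3]
lever_pad 0.44 [190.3 307.3] [535.8 190.5  64. ] [534.3 191.4  62.2]
lever_pad 0.35 [217.8 260. ] [591.2  29.2  64. ] [598.1  26.9  73.1]
bowl 0.96 [252.3 365.1] [741.7 280.4   0. ] [742.9 279.2   2.3]
bowl 0.32 [162.6 363.5] [422.3 449.1   0. ] [533.1 359.6 123.6]
spatula 0.69 [162.5 363.6] [422.  449.7  -0. ] [533.  359.9 123.8]
spatula 0.67 [147.7 293.2] [280.1 251.    0. ] [273.6 254.   -6.1]
spatula 0.6 [218.9 265.2] [551.5  58.1   0. ] [604.4  39.6  71.2]
dish 0.77 [192.2  99.5] [ 469.  -354.5  165. ] [ 474.5 -353.   170.3]
dish 0.38 [189. 304.] [612.4 138.6 165. ] [585.6 152.9 132.8]
```

```bash
python3 -c "
import cv2,numpy as np
a=cv2.imread('pics/top0.png');b=cv2.imread('pics/scene0.png')
cv2.imwrite('pics/v1.png',cv2.resize(a[90:310,60:360],None,fx=2.6,fy=2.6,interpolation=cv2.INTER_CUBIC));cv2.imwrite('pics/v2.png',cv2.resize(b[80:300,160:460],None,fx=2.6,fy=2.6,interpolation=cv2.INTER_CUBIC))"
```

```text
(no output)
```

View pics/v1.png

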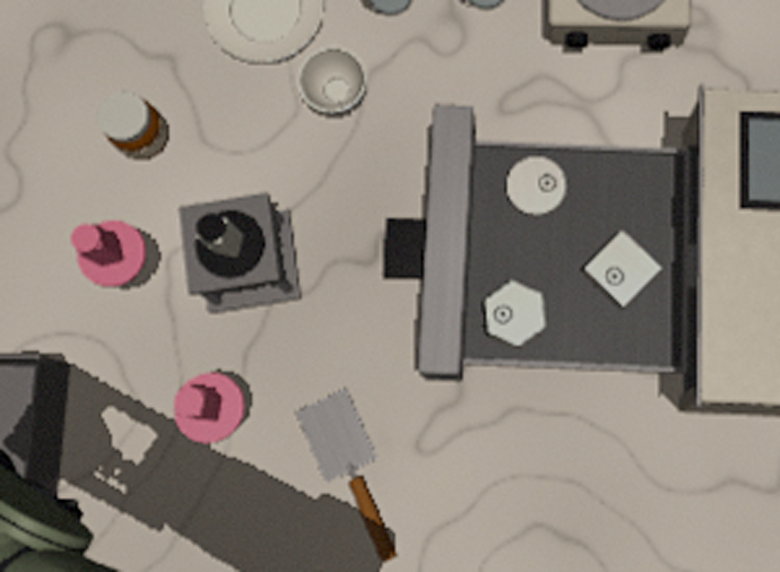

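View pics/v2.png

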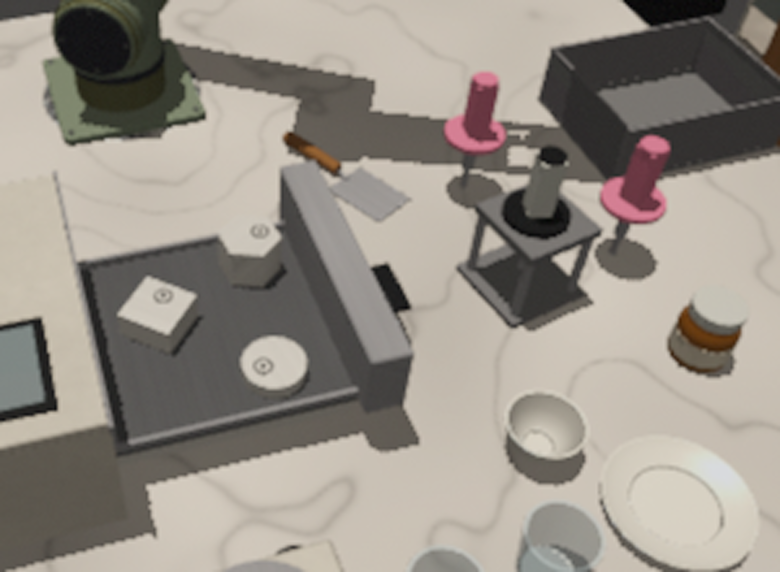

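The top and scene views agree. The white-handled probe stands in its grey frame at about (528, 365). The pink look-alikes are at (507, 497) and (345, 384). The blocks are on the tray and the black pad is at about (530, 178).

```bash
cat >> h.py <<'E'
def pose():
    s=telemetry.observe(); return np.array(s["ee_pos"],float),Ro.from_euler('xyz',s["tool_rot"],degrees=True)
def to(p,yaw=None,base=None):
    """slide (m) and rotvec (deg) from the present pose to tool-down pose"""
    q,R=pose() if base is None else base
    out=[np.round(R.inv().apply(np.array(p,float)-q)/1000,4)]
    if yaw is not None: out.append(np.round((R.inv()*Ro.from_euler('xyz',[180,0,yaw],degrees=True)).as_rotvec(degrees=True),1))
    return out
E
python3 - <<'E'
from h import *
np.set_printoptions(precision=3,suppress=True)
K,R,t=cam("wrist"); p,T=pose(); print(K); c=-R.T@t
print("cam in tool",T.inv().apply(c-p), T.inv().as_matrix()@R.T)
# flange/stand from top depth
C=cam("top"); print(on_z(C,(183.5,148.5),118), on_z(C,(178,141.5),195))
C=cam("scene"); print(on_z(C,(80+210/2.6,160+538/2.6),118), on_z(C,(80+156/2.6,160+552/2.6),195))
print(to([470,365,330],90),to([528,365,330],90))
E
```

```text
[[314.969   0.    258.308]
 [  0.    314.969 191.039]
 [  0.      0.      1.   ]]
cam in tool [  75.916    0.64  -164.835] [[-0.    -0.956 -0.293]
 [ 1.    -0.001  0.001]
 [-0.001 -0.293  0.956]]
[520.52  370.005 118.   ] [519.241 370.576 195.   ]
[524.078 376.964 118.   ] [522.777 375.422 195.   ]
[array([-0.258, -0.039, -0.122]), array([ 0. , -0. , 63.5])] [array([-0.31 , -0.013, -0.122]), array([ 0. , -0. , 63.5])]
```

```bash
python3 -c "
from h import *
print(to([521,372,330]))"
```

```text
[array([-0.3007, -0.0098, -0.1221])]
```

Emit:
{"api": "send_rows", "payload": {"steps": [{"slide": [-0.05, 0, -0.122], "claw": 0.085}, {"slide": [-0.1, -0.003, -0.122]}, {"slide": [-0.3, -0.01, -0.122]}, {"slide": [-0.3, -0.01, -0.122]}, {"slide": [-0.3, -0.01, -0.122]}, {"slide": [-0.3, -0.01, -0.122]}, {"slide": [-0.3, -0.01, -0.122]}, {"slide": [-0.3, -0.01, -0.122]}, {"slide": [-0.3, -0.01, -0.122]}]}}

```text
validation failed for argument at $.st...
```

Run:
```python
from h import *
np.set_printoptions(precision=1,suppress=True)
print(pose()[0],telemetry.observe()["joint_vel"])
C=cam("wrist"); im,d=imaging.read_camera("wrist"); save(im,'w1.png'); np.save('w1.npy',d)
for k,z in dict(probe_grip=160,probe_flange=110,stand_seat=110).items():
    for r in place_of("wrist",k)[:2]: print(k,r["score"],np.array(r["at"]),on_z(C,r["at"],z))
# handle top from depth
v,u=np.mgrid[0:384,0:512]; K,R,t=C
P=(np.stack([(u-K[0,2])/K[0,0]*d,(v-K[1,2])/K[1,1]*d,d],-1)-t)@R
def rep(lo,hi,n):
    m=(d>0)&(P[...,2]>lo)&(P[...,2]<hi)&(np.hypot(P[...,0]-521,P[...,1]-372)<90)
    q=P[m][:,:2].astype(np.float32); print(n,len(q),q.mean(0),cv2.minAreaRect(q), np.median(P[m][:,2]))
rep(185,205,"top"); rep(114,124,"flange"); rep(104,113,"stand"); rep(130,185,"handle")
```

```text
[256.2 514.8 207.9] [-0.   0.1 -0.  -0.  -0.1 -0. ]
probe_grip 0.93 [333.3 181. ] [328.  409.1 160. ]
probe_flange 0.83 [301.8 188.1] [331.6 401.5 110. ]
probe_flange 0.79 [371.2 352.8] [484.1 514.  110. ]
top 0 [nan nan] ((0.0, 0.0), (0.0, 0.0), 0.0) nan
flange 0 [nan nan] ((0.0, 0.0), (0.0, 0.0), 0.0) nan
stand 0 [nan nan] ((0.0, 0.0), (0.0, 0.0), 0.0) nan
handle 0 [nan nan] ((0.0, 0.0), (0.0, 0.0), 0.0) nan<stdin>:12: RuntimeWarning: Mean of empty slice.
  ret = um.true_divide(
  return _methods._mean(a, axis=axis, dtype=dtype,
  ret = ret.dtype.type(ret / rcount)
```

View pics/w1.png

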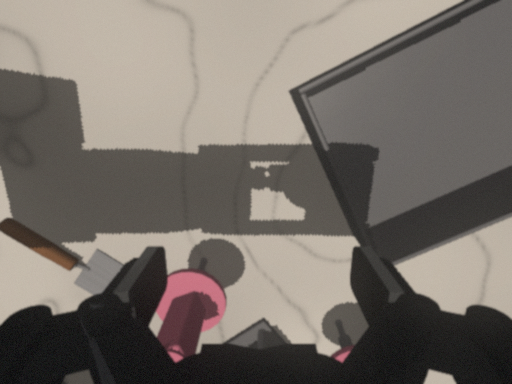

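The move was refused, so the arm hasn't moved. The picture is still from the start pose and shows a pink decoy, the spatula and the tray corner. I'll fill every field in each row.

Emit:
{"api": "send_rows", "payload": {"steps": [{"slide": [-0.05, 0, -0.122], "rot": [0, 0, 0], "claw": 0.085}, {"slide": [-0.1, -0.003, -0.122], "rot": [0, 0, 0], "claw": 0.085}, {"slide": [-0.3, -0.01, -0.122], "rot": [0, 0, 0], "claw": 0.085}, {"slide": [-0.3, -0.01, -0.122], "rot": [0, 0, 0], "claw": 0.085}, {"slide": [-0.3, -0.01, -0.122], "rot": [0, 0, 0], "claw": 0.085}, {"slide": [-0.3, -0.01, -0.122], "rot": [0, 0, 0], "claw": 0.085}, {"slide": [-0.3, -0.01, -0.122], "rot": [0, 0, 0], "claw": 0.085}, {"slide": [-0.3, -0.01, -0.122], "rot": [0, 0, 0], "claw": 0.085}, {"slide": [-0.3, -0.01, -0.122], "rot": [0, 0, 0], "claw": 0.085}], "newtons": 50}}

```text
time_s: 2.52
ee_pos: [519.2, 372.9, 329.9]
tool_rot: [180.0, -0.0, 153.6]
force: [-0.1, -0.2, 0.1]
finger_gap: 85.1
```

```bash
cat >> h.py <<'E'
def cloud(C,d):
    v,u=np.mgrid[0:384,0:512]; K,R,t=C
    return (np.stack([(u-K[0,2])/K[0,0]*d,(v-K[1,2])/K[1,1]*d,d],-1)-t)@R
def rep(P,d,c,r,lo,hi,n):
    m=(d>0)&(P[...,2]>lo)&(P[...,2]<hi)&(np.hypot(P[...,0]-c[0],P[...,1]-c[1])<r)
    if m.sum()<4: print(n,"none"); return
    q=P[m][:,:2].astype(np.float32); print(n,len(q),q.mean(0),cv2.minAreaRect(q), np.median(P[m][:,2]))
E
python3 - <<'E'
from h import *
np.set_printoptions(precision=1,suppress=True)
C=cam("wrist"); im,d=imaging.read_camera("wrist"); save(im,'w2.png')
for k,z in dict(probe_grip=160,probe_flange=110,stand_seat=110).items():
    for r in place_of("wrist",k)[:2]: print(k,r["score"],np.array(r["at"]),on_z(C,r["at"],z))
P=cloud(C,d)
for a in((185,205,"top"),(114,124,"flange"),(104,113,"stand"),(130,185,"handle")): rep(P,d,(521,372),90,*a)
E
```

```text
probe_grip 0.87 [167.7 260.3] [520.8 375.6 160. ]
probe_grip 0.64 [103.4 369.8] [510.3 505.9 160. ]
probe_flange 0.96 [ 12.2 200.1] [346.9 388.8 110. ]
probe_flange 0.66 [156.4 260.2] [518.3 377.1 110. ]
top 839 [520.8 375.7] ((521.9669189453125, 375.1232604980469), (29.702964782714844, 29.692930221557617), 80.23221588134766) 196.74385458978077
flange 1885 [514.5 379.1] ((520.9483642578125, 376.20281982421875), (74.64485168457031, 71.70407104492188), 62.75202941894531) 116.89723454080774
stand 3376 [523.1 382.6] ((524.9559326171875, 378.07427978515625), (100.31108093261719, 100.14088439941406), 10.47439193725586) 108.91791090241341
handle 238 [509.2 379.1] ((514.007568359375, 382.0775146484375), (33.72869110107422, 15.84203815460205), 42.188228607177734) 159.7006583864229
```

View pics/w2.png

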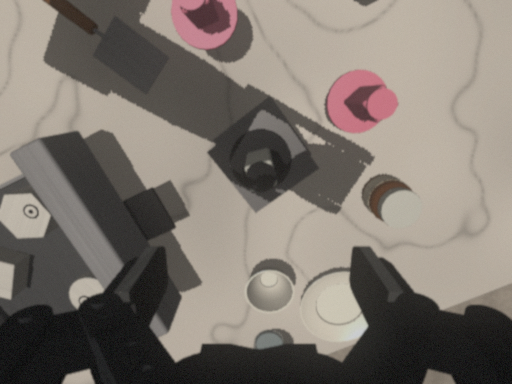

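Run:
```python
from h import *
from scipy.optimize import least_squares
C=cam("wrist"); im,d=imaging.read_camera("wrist"); save(cv2.resize(im[110:220,200:330],None,fx=5,fy=5,interpolation=cv2.INTER_CUBIC),'w3.png')
P=cloud(C,d); m=(d>0)&(P[...,2]>126)&(P[...,2]<185)&(np.hypot(P[...,0]-521,P[...,1]-376)<26)
q=P[m][:,:2]; print(len(q))
best=[]
for a in range(0,90,3):
    def f(x):
        c,s=np.cos(np.radians(x[2])),np.sin(np.radians(x[2])); e=q-x[:2]
        X=e@[c,s];Y=e@[-s,c]; return np.maximum(abs(X),abs(Y))-14
    r=least_squares(f,[521,376,a],loss='soft_l1'); best.append((r.cost,*np.round(r.x,1)))
for b in sorted(best)[:6]: print(b)
```

```text
247
(np.float64(5.551776944464336), np.float64(522.1), np.float64(374.8), np.float64(78.6))
(np.float64(5.551776944464338), np.float64(522.1), np.float64(374.8), np.float64(-11.4))
(np.float64(5.551776944464338), np.float64(522.1), np.float64(374.8), np.float64(78.6))
(np.float64(5.55177694446434), np.float64(522.1), np.float64(374.8), np.float64(-11.4))
(np.float64(5.55177694446434), np.float64(522.1), np.float64(374.8), np.float64(78.6))
(np.float64(5.55177694446434), np.float64(522.1), np.float64(374.8), np.float64(78.6))
```

View pics/w3.png

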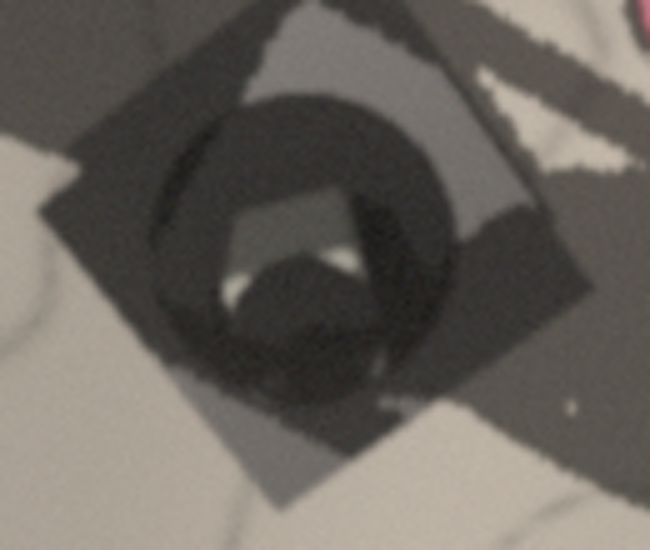

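The white handle sits at (522, 375), with its faces at 78.6° and -11.4°. I'll turn to yaw 168.6, descend around the handle and grip.

Emit:
{"api": "send_rows", "payload": {"steps": [{"slide": [-0.0015, 0.003, 0.03], "rot": [0, 0, -8], "claw": 0.085}, {"slide": [-0.0015, 0.003, 0.06], "rot": [0, 0, -15], "claw": 0.085}, {"slide": [-0.0015, 0.003, 0.08], "rot": [0, 0, -15], "claw": 0.085}, {"slide": [-0.0015, 0.003, 0.11], "rot": [0, 0, -15], "claw": 0.085}, {"slide": [-0.0015, 0.003, 0.14], "rot": [0, 0, -15], "claw": 0.085}, {"slide": [-0.0015, 0.003, 0.17], "rot": [0, 0, -15], "claw": 0.085}, {"slide": [-0.0015, 0.003, 0.189], "rot": [0, 0, -15], "claw": 0.085}, {"slide": [-0.0015, 0.003, 0.189], "rot": [0, 0, -15], "claw": 0.085}, {"slide": [-0.0015, 0.003, 0.189], "rot": [0, 0, -15], "claw": 0.02}, {"slide": [-0.0015, 0.003, 0.189], "rot": [0, 0, -15], "claw": 0.02}, {"slide": [-0.0015, 0.003, 0.189], "rot": [0, 0, -15], "claw": 0.02}, {"slide": [-0.0015, 0.003, 0.189], "rot": [0, 0, -15], "claw": 0.02}], "newtons": 60}}

```text
time_s: 4.28
ee_pos: [523.3, 374.2, 141.7]
tool_rot: [180.0, 0.1, 168.5]
force: [-1.4, -1.8, 4.0]
finger_gap: 27.1
```

Emit:
{"api": "send_rows", "payload": {"steps": [{"slide": [0, 0, 0], "rot": [0, 0, 0], "claw": 0.02}, {"slide": [0, 0, 0], "rot": [0, 0, 0], "claw": 0.02}, {"slide": [0, 0, 0], "rot": [0, 0, 0], "claw": 0.02}], "newtons": 60}}

```text
time_s: 4.65
ee_pos: [523.3, 374.3, 141.7]
tool_rot: [179.9, 0.1, 168.5]
force: [-0.7, -2.6, 5.8]
finger_gap: 26.9
```

Emit:
{"api": "send_rows", "payload": {"steps": [{"slide": [0, 0, -0.04], "rot": [0, 0, 0], "claw": 0.02}, {"slide": [0, 0, -0.1], "rot": [0, 0, 0], "claw": 0.02}, {"slide": [0, 0, -0.15], "rot": [0, 0, 0], "claw": 0.02}, {"slide": [-0.025, -0.045, -0.15], "rot": [0, 0, 0], "claw": 0.02}, {"slide": [-0.185, -0.324, -0.15], "rot": [0, 0, 0], "claw": 0.02}, {"slide": [-0.185, -0.324, -0.15], "rot": [0, 0, 0], "claw": 0.02}, {"slide": [-0.185, -0.324, -0.15], "rot": [0, 0, 0], "claw": 0.02}, {"slide": [-0.185, -0.324, -0.15], "rot": [0, 0, 0], "claw": 0.02}, {"slide": [-0.185, -0.324, -0.15], "rot": [0, 0, 0], "claw": 0.02}, {"slide": [-0.185, -0.324, -0.15], "rot": [0, 0, 0], "claw": 0.02}, {"slide": [-0.185, -0.324, -0.15], "rot": [0, 0, 0], "claw": 0.02}, {"slide": [-0.185, -0.324, -0.15], "rot": [0, 0, 0], "claw": 0.02}]}}

```text
time_s: 6.15
ee_pos: [639.5, 21.4, 290.4]
tool_rot: [180.0, -0.1, 168.6]
force: [0.1, -0.1, -2.9]
finger_gap: 26.9
```

Run:
```python
from h import *
np.set_printoptions(precision=1,suppress=True)
print(telemetry.observe())
C=cam("wrist"); im,d=imaging.read_camera("wrist"); save(im,'w4.png'); P=cloud(C,d)
for k,z in dict(round_block_mark=74,square_block_mark=90,hex_block_mark=106,lever_pad=64,tray_front=92,probe_point=176,tray_bed=56).items():
    for r in place_of("wrist",k)[:2]:
        a=r["at"]; print(k,r["score"],np.array(a),on_z(C,a,z),P[int(a[0]),int(a[1])])
# dots: darkest blob near marks on block tops
g=cv2.cvtColor(im,cv2.COLOR_RGB2GRAY)
```

```text
{'time_s': 6.15, 'joints': array([  0.9,  22.4,  71.7,   0. ,  85.9, -77.8]), 'joint_vel': array([ 0.6, -0.3, -0.2, -0.3,  0. ,  0. ]), 'tau': array([ -0.8, -48.1, -25.9,  -0. ,  -0. ,   0. ]), 'ee_pos': array([639.5,  21.4, 290.4]), 'tool_rot': array([180. ,  -0.1, 168.6]), 'force': array([ 0.1, -0.1, -2.9]), 'moment': array([ 0., -0.,  0.]), 'finger_gap': 26.86915924280543}
round_block_mark 0.68 [131.8 251.6] [605.9  21.4  74. ] [604.8  20.8  73.6]
square_block_mark 0.61 [ 47.5 165.9] [499.3 -49.3  90. ] [498.4 -50.3  89. ]
square_block_mark 0.39 [243.9 257.9] [744.6   1.1  90. ] [624.1  24.9 334.8]
lever_pad 0.58 [ 35.  379.9] [529.7 185.   64. ] [529.2 185.3  60.5]
tray_front 0.61 [ 36.7 365.3] [530.9 159.2  92. ] [534.3 144.9 134. ]
tray_bed 0.87 [ 71.3 216.8] [530.   -5.4  56. ] [529.4  -6.4  55.1]
tray_bed 0.38 [128.7 263.7] [607.   36.2  56. ] [604.4  35.6  72.1]
```

View pics/w4.png

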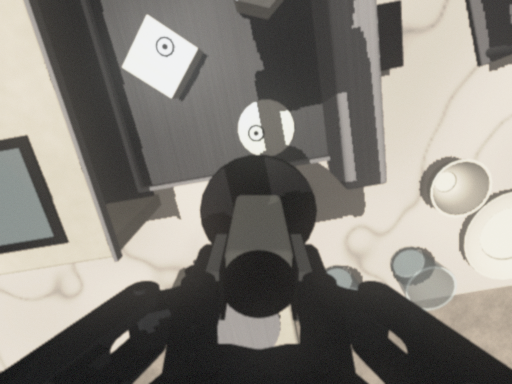

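The wrist view shows the ring dots at about (row 132, col 256) for the round block and (46, 165) for the square. I'll refine them by ring centroid in this picture and in the first top picture.

Run:
```python
from h import *
np.set_printoptions(precision=1,suppress=True)
def dot(f,rc,C,z,w):
    g=cv2.cvtColor(cv2.imread('pics/'+f),cv2.COLOR_BGR2GRAY).astype(float); r,c=map(int,rc)
    s=g[r-w:r+w+1,c-w:c+w+1]; wt=np.clip(np.median(s)*.85-s,0,None); v,u=np.mgrid[r-w:r+w+1,c-w:c+w+1]
    for _ in range(1): p=((v*wt).sum()/wt.sum(),(u*wt).sum()/wt.sum())
    print(f,rc,np.array(p),on_z(C,p,z))
W,T,S=cam("wrist"),cam("top"),cam("scene")
dot('w4.png',(132,256),W,74,9); dot('w4.png',(46,165),W,90,11)
for f,C,l in(('top0.png',T,[(160.4,270,74),(195.7,296,90),(210.6,253.5,106)]),('scene0.png',S,[(220.6,261,74),(193.7,222.7,90),(168.7,260,106)])):
    for r,c,z in l: dot(f,(round(r),round(c)),C,z,5)
print(to([606,24.5,250]))
```

```text
w4.png (132, 256) [131.  261.6] [608.   32.1  74. ]
w4.png (46, 165) [ 46.4 165.2] [498.6 -50.9  90. ]
top0.png (160, 270) [159.7 270.1] [608.7  22.3  74. ]
top0.png (196, 296) [197.1 294.5] [493.  -49.6  90. ]
top0.png (211, 254) [210.5 253. ] [449.4  69.9 106. ]
scene0.png (221, 261) [221.  261.3] [610.   26.9  74. ]
scene0.png (194, 223) [191.2 225. ] [491.4 -41.5  90. ]
scene0.png (169, 260) [169.3 259.9] [453.   72.9 106. ]
[array([ 0., -0.,  0.])]
```

Emit:
{"api": "send_rows", "payload": {"steps": [{"slide": [0.033, -0.003, 0.04], "rot": [0, 0, 0], "claw": 0.02}, {"slide": [0.033, -0.003, 0.08], "rot": [0, 0, 0], "claw": 0.02}, {"slide": [0.033, -0.003, 0.09], "rot": [0, 0, 0], "claw": 0.02}, {"slide": [0.033, -0.003, 0.09], "rot": [0, 0, 0], "claw": 0.02}]}}

```text
time_s: 7.05
ee_pos: [607.6, 23.5, 201.1]
tool_rot: [180.0, 0.0, 168.5]
force: [0.3, 0.5, -1.4]
finger_gap: 26.7
```

Run:
```python
from h import *
np.set_printoptions(precision=1,suppress=True)
print(pose()[0]); 
im,d=imaging.read_camera("scene"); save(cv2.resize(im[100:260,170:350],None,fx=4.4,fy=3.7,interpolation=cv2.INTER_CUBIC),'s5.png')
C=cam("scene")
print(proj(C,[606.5,25,74]),proj(C,pose()[0]-[0,0,116.7]),place_of("scene","probe_point")[:2],place_of("scene","probe_grip")[:2])
```

```text
[607.6  23.5 201.1]
(np.float64(220.14028571953105), np.float64(260.2657917804417)) (np.float64(218.09024289399997), np.float64(259.95332312233677)) [{'at': [220.6, 258.4], 'score': 0.61}, {'at': [221.8, 266.8], 'score': 0.33}] [{'at': [119.3, 344.4], 'score': 0.82}, {'at': [182.5, 263.1], 'score': 0.81}]
```

View pics/s5.png

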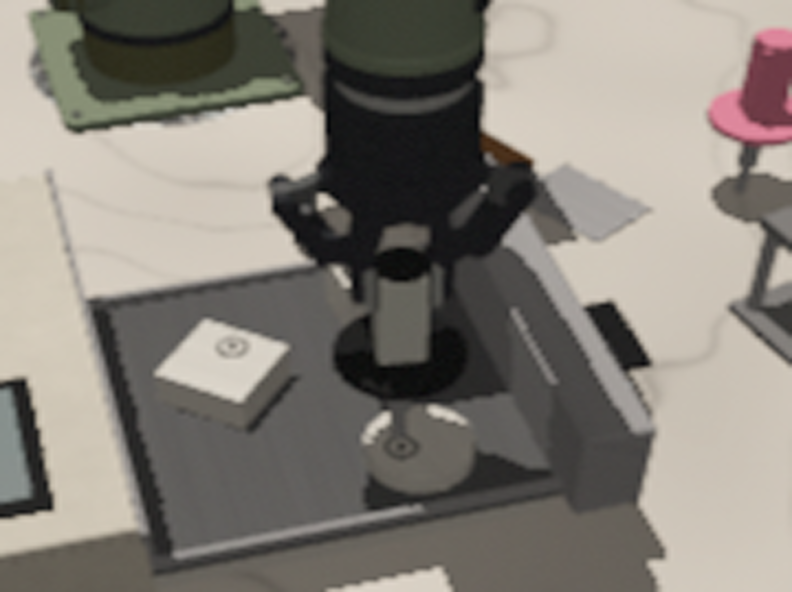

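The scene view shows the plunger tip hanging just over the round block's dot, within about 2 mm. Now pressing gently.

Emit:
{"api": "send_rows", "payload": {"steps": [{"slide": [0, 0.001, 0.006], "rot": [0, 0, 0], "claw": 0.02}, {"slide": [0, 0.001, 0.01], "rot": [0, 0, 0], "claw": 0.02}, {"slide": [0, 0.001, 0.013], "rot": [0, 0, 0], "claw": 0.02}, {"slide": [0, 0.001, 0.017], "rot": [0, 0, 0], "claw": 0.02}, {"slide": [0, 0.001, 0.017], "rot": [0, 0, 0], "claw": 0.02}, {"slide": [0, 0.001, 0.017], "rot": [0, 0, 0], "claw": 0.02}, {"slide": [0, 0.001, 0.017], "rot": [0, 0, 0], "claw": 0.02}, {"slide": [0, 0.001, 0.017], "rot": [0, 0, 0], "claw": 0.02}, {"slide": [0, 0.001, 0.017], "rot": [0, 0, 0], "claw": 0.02}]}}

```text
time_s: 8.32
ee_pos: [607.3, 24.5, 183.9]
tool_rot: [180.0, 0.0, 168.5]
force: [0.3, 0.4, 2.0]
finger_gap: 26.6
```

```bash
python3 -c "
from h import *
print(telemetry.observe()['force'])
print(to([497.5,-51,260]))"
```

```text
[0.26646268 0.42690697 2.01124952]
[array([ 0.0926, -0.0958, -0.0761])]
```

Emit:
{"api": "send_rows", "payload": {"steps": [{"slide": [0, 0, -0.02], "rot": [0, 0, 0], "claw": 0.02}, {"slide": [0, 0, -0.06], "rot": [0, 0, 0], "claw": 0.02}, {"slide": [0.04, -0.04, -0.06], "rot": [0, 0, 0], "claw": 0.02}, {"slide": [0.0925, -0.096, -0.06], "rot": [0, 0, 0], "claw": 0.02}, {"slide": [0.0925, -0.096, -0.05], "rot": [0, 0, 0], "claw": 0.02}, {"slide": [0.0925, -0.096, -0.035], "rot": [0, 0, 0], "claw": 0.02}, {"slide": [0.0925, -0.096, -0.035], "rot": [0, 0, 0], "claw": 0.02}]}}

```text
time_s: 9.2
ee_pos: [497.1, -50.8, 217.0]
tool_rot: [180.0, -0.2, 168.6]
force: [-0.1, 0.6, -3.1]
finger_gap: 26.9
```

Run:
```python
from h import *
np.set_printoptions(precision=1,suppress=True)
p=pose()[0]; print(p); C=cam("scene"); W=cam("wrist")
im,d=imaging.read_camera("scene"); a=cv2.resize(im[110:240,180:320],None,fx=4,fy=4,interpolation=cv2.INTER_CUBIC)
for k,z in dict(square_block_mark=90,hex_block_mark=106).items(): print(k,[(r["at"],on_z(C,r["at"],z)) for r in place_of("scene",k)[:1]])
iw,dw=imaging.read_camera("wrist"); b=cv2.resize(iw[0:260,130:410],(560,520))
for k,z in dict(square_block_mark=90,hex_block_mark=106).items(): print(k,[(r["at"],on_z(W,r["at"],z)) for r in place_of("wrist",k)[:1]])
print(proj(C,[497.5,-51,90]),proj(C,p-[0,0,116.7]),proj(C,[451,71,106]),proj(W,[497.5,-51,90]),proj(W,[451,71,106]))
save(a,'s6.png'); save(b,'w6.png')
save(cv2.resize(np.hstack([a,b]),None,fx=.71,fy=.71,interpolation=cv2.INTER_AREA),'c6.png')
```

```text
[497.1 -50.8 217. ]
square_block_mark [([196.1, 221.8], array([506.8, -54.5,  90. ]))]
hex_block_mark [([171.7, 261.9], array([464.1,  75.3, 106. ]))]
square_block_mark []
hex_block_mark [([95.9, 388.2], array([445.7,  72.1, 106. ]))]
(np.float64(193.44443527207147), np.float64(222.24177684523033)) (np.float64(190.803101235828), np.float64(222.0274747416989)) (np.float64(168.99273979686475), np.float64(259.100448310772)) (np.float64(177.98732223840275), np.float64(256.95948738089567)) (np.float64(102.57877940394498), np.float64(387.43046644987925))
```

View pics/c6.png

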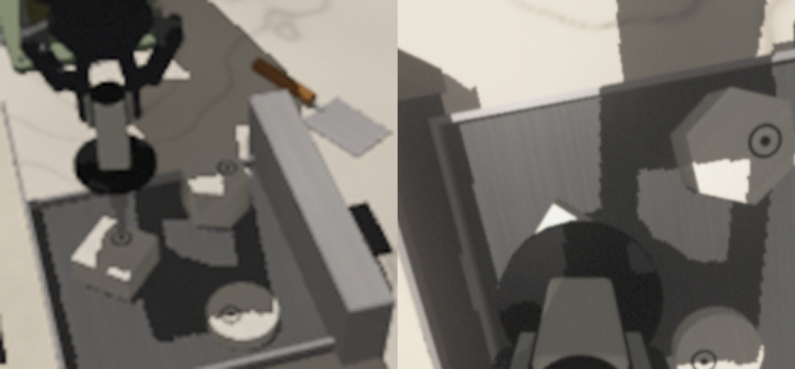

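The square mark is at the tip's projection to within about 1 px, so I'm touching it now. The hex mark refines to about (449.5, 72.5).

Emit:
{"api": "send_rows", "payload": {"steps": [{"slide": [0, 0, 0.006], "rot": [0, 0, 0], "claw": 0.02}, {"slide": [0, 0, 0.01], "rot": [0, 0, 0], "claw": 0.02}, {"slide": [0, 0, 0.013], "rot": [0, 0, 0], "claw": 0.02}, {"slide": [0, 0, 0.017], "rot": [0, 0, 0], "claw": 0.02}, {"slide": [0, 0, 0.017], "rot": [0, 0, 0], "claw": 0.02}, {"slide": [0, 0, 0.017], "rot": [0, 0, 0], "claw": 0.02}, {"slide": [0, 0, 0.017], "rot": [0, 0, 0], "claw": 0.02}, {"slide": [0, 0, 0.017], "rot": [0, 0, 0], "claw": 0.02}, {"slide": [0, 0, 0.017], "rot": [0, 0, 0], "claw": 0.02}]}}

```text
time_s: 10.62
ee_pos: [497.5, -51.2, 201.8]
tool_rot: [180.0, 0.0, 168.5]
force: [-0.8, -0.2, 0.3]
finger_gap: 27.0
```

```bash
python3 -c "
from h import *
print(telemetry.observe()['force'])
print(to([449.5,72.5,233]))"
```

```text
[-0.80975615 -0.2396551   0.30914883]
[array([ 0.0716,  0.1117, -0.0312])]
```

Emit:
{"api": "send_rows", "payload": {"steps": [{"slide": [0, 0, -0.02], "rot": [0, 0, 0], "claw": 0.02}, {"slide": [0, 0, -0.058], "rot": [0, 0, 0], "claw": 0.02}, {"slide": [0.035, 0.055, -0.058], "rot": [0, 0, 0], "claw": 0.02}, {"slide": [0.0715, 0.1115, -0.058], "rot": [0, 0, 0], "claw": 0.02}, {"slide": [0.0715, 0.1115, -0.05], "rot": [0, 0, 0], "claw": 0.02}, {"slide": [0.0715, 0.1115, -0.034], "rot": [0, 0, 0], "claw": 0.02}, {"slide": [0.0715, 0.1115, -0.034], "rot": [0, 0, 0], "claw": 0.02}]}}

```text
time_s: 11.5
ee_pos: [448.9, 71.7, 234.4]
tool_rot: [-179.9, -0.2, 168.5]
force: [0.1, -0.1, -1.5]
finger_gap: 27.2
```

Run:
```python
from h import *
p=pose()[0]; print(p); C=cam("scene")
im,d=imaging.read_camera("scene"); save(cv2.resize(im[130:230,210:310],None,fx=5,fy=5,interpolation=cv2.INTER_CUBIC),'s7.png')
print(proj(C,p-[0,0,116.7]),proj(C,[p[0],p[1],106]))
```

```text
[448.87927564  71.67247131 234.36213261]
(np.float64(165.52989750649422), np.float64(259.11298346120105)) (np.float64(168.45820232230406), np.float64(259.1002444060706))
```

View pics/s7.png

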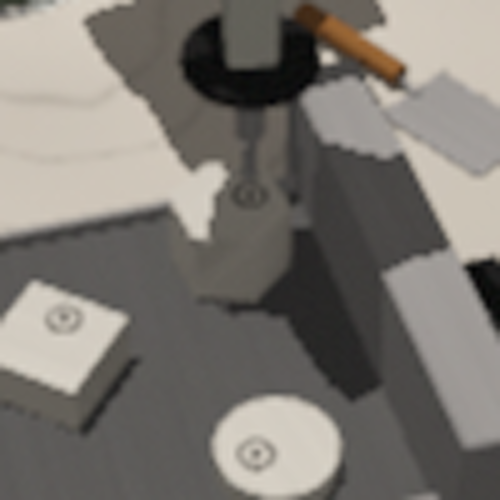

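The tip is over the hex mark, within 1 px. Touching it.

Emit:
{"api": "send_rows", "payload": {"steps": [{"slide": [0, 0.001, 0.006], "rot": [0, 0, 0], "claw": 0.02}, {"slide": [0, 0.001, 0.011], "rot": [0, 0, 0], "claw": 0.02}, {"slide": [0, 0.001, 0.014], "rot": [0, 0, 0], "claw": 0.02}, {"slide": [0, 0.001, 0.018], "rot": [0, 0, 0], "claw": 0.02}, {"slide": [0, 0.001, 0.018], "rot": [0, 0, 0], "claw": 0.02}, {"slide": [0, 0.001, 0.018], "rot": [0, 0, 0], "claw": 0.02}, {"slide": [0, 0.001, 0.018], "rot": [0, 0, 0], "claw": 0.02}, {"slide": [0, 0.001, 0.018], "rot": [0, 0, 0], "claw": 0.02}, {"slide": [0, 0.001, 0.018], "rot": [0, 0, 0], "claw": 0.02}]}}

```text
time_s: 12.68
ee_pos: [449.8, 73.2, 217.9]
tool_rot: [-180.0, 0.0, 168.5]
force: [-0.1, -0.3, -0.2]
finger_gap: 27.4
```

```bash
python3 -c "
from h import *
print(telemetry.observe()['force'])
print(to([523.3,374.3,290]),to([523.3,374.3,141.7]))"
```

```text
[-0.07325556 -0.32277941 -0.22476407]
[array([-0.0123,  0.3097, -0.0721])] [array([-0.0122,  0.3097,  0.0762])]
```

Emit:
{"api": "send_rows", "payload": {"steps": [{"slide": [0, 0, 0.003], "rot": [0, 0, 0], "claw": 0.02}, {"slide": [0, 0, 0.003], "rot": [0, 0, 0], "claw": 0.02}, {"slide": [0, 0, 0.003], "rot": [0, 0, 0], "claw": 0.02}, {"slide": [0, 0, 0.003], "rot": [0, 0, 0], "claw": 0.02}]}}

```text
time_s: 13.18
ee_pos: [449.8, 73.2, 214.9]
tool_rot: [180.0, 0.0, 168.5]
force: [-0.4, -1.1, 1.6]
finger_gap: 26.9
```

Emit:
{"api": "send_rows", "payload": {"steps": [{"slide": [0, 0, -0.02], "rot": [0, 0, 0], "claw": 0.02}, {"slide": [0, 0, -0.075], "rot": [0, 0, 0], "claw": 0.02}, {"slide": [-0.002, 0.05, -0.075], "rot": [0, 0, 0], "claw": 0.02}, {"slide": [-0.012, 0.31, -0.075], "rot": [0, 0, 0], "claw": 0.02}, {"slide": [-0.012, 0.31, -0.075], "rot": [0, 0, 0], "claw": 0.02}, {"slide": [-0.012, 0.31, -0.075], "rot": [0, 0, 0], "claw": 0.02}, {"slide": [-0.012, 0.31, -0.075], "rot": [0, 0, 0], "claw": 0.02}, {"slide": [-0.012, 0.31, -0.075], "rot": [0, 0, 0], "claw": 0.02}, {"slide": [-0.012, 0.31, -0.075], "rot": [0, 0, 0], "claw": 0.02}]}}

```text
time_s: 14.3
ee_pos: [522.7, 375.0, 288.4]
tool_rot: [-179.9, -0.1, 168.6]
force: [-0.9, -0.2, -2.1]
finger_gap: 26.8
```

```bash
python3 -c "
from h import *
print(pose()[0],to([523.3,374.3,142]))
C=cam('wrist'); im,d=imaging.read_camera('wrist'); P=cloud(C,d)
rep(P,d,(523,376),90,104,113,'stand')
Ct=cam('scene'); im,d=imaging.read_camera('scene'); P=cloud(Ct,d); rep(P,d,(523,376),80,100,118,'stand scene')
"
```

```text
[522.71320965 375.03844389 288.41428292] [array([-0.001 , -0.0004,  0.1464])]
stand 3669 [499.07928 383.46097] ((524.6668090820312, 378.0834655761719), (99.92945098876953, 100.26688385009766), 10.46927547454834) 108.90866712150445
stand scene 816 [529.3682  373.88818] ((525.8922729492188, 375.9474792480469), (102.2501449584961, 103.53645324707031), 10.165467262268066) 108.21796765226864
```

Emit:
{"api": "send_rows", "payload": {"steps": [{"slide": [-0.001, 0.0005, 0.035], "rot": [0, 0, 0], "claw": 0.02}, {"slide": [-0.001, 0.0005, 0.065], "rot": [0, 0, 0], "claw": 0.02}, {"slide": [-0.001, 0.0005, 0.095], "rot": [0, 0, 0], "claw": 0.02}, {"slide": [-0.001, 0.0005, 0.125], "rot": [0, 0, 0], "claw": 0.02}, {"slide": [-0.001, 0.0005, 0.138], "rot": [0, 0, 0], "claw": 0.02}, {"slide": [-0.001, 0.0005, 0.144], "rot": [0, 0, 0], "claw": 0.02}, {"slide": [-0.001, 0.0005, 0.147], "rot": [0, 0, 0], "claw": 0.02}, {"slide": [-0.001, 0.0005, 0.147], "rot": [0, 0, 0], "claw": 0.02}, {"slide": [-0.001, 0.0005, 0.147], "rot": [0, 0, 0], "claw": 0.02}]}}

```text
time_s: 15.52
ee_pos: [524.5, 375.2, 143.6]
tool_rot: [179.9, 0.1, 168.5]
force: [-0.7, -0.1, -2.9]
finger_gap: 27.5
```

Emit:
{"api": "send_rows", "payload": {"steps": [{"slide": [0, 0, 0.001], "rot": [0, 0, 0], "claw": 0.02}, {"slide": [0, 0, 0.001], "rot": [0, 0, 0], "claw": 0.02}, {"slide": [0, 0, 0.001], "rot": [0, 0, 0], "claw": 0.02}]}}

```text
time_s: 15.9
ee_pos: [524.3, 375.1, 142.0]
tool_rot: [180.0, 0.0, 168.5]
force: [0.2, 0.3, -2.1]
finger_gap: 27.7
```

Emit:
{"api": "send_rows", "payload": {"steps": [{"slide": [0, 0, 0.001], "rot": [0, 0, 0], "claw": 0.02}, {"slide": [0, 0, 0.002], "rot": [0, 0, 0], "claw": 0.02}, {"slide": [0, 0, 0.002], "rot": [0, 0, 0], "claw": 0.02}]}}

```text
time_s: 16.27
ee_pos: [524.5, 375.0, 141.8]
tool_rot: [179.9, 0.1, 168.5]
force: [-1.4, -1.4, 7.7]
finger_gap: 27.0
```

Seated. Opening and rising clear.

Emit:
{"api": "send_rows", "payload": {"steps": [{"slide": [0, 0, -0.001], "rot": [0, 0, 0], "claw": 0.05}, {"slide": [0, 0, -0.001], "rot": [0, 0, 0], "claw": 0.085}, {"slide": [0, 0, -0.001], "rot": [0, 0, 0], "claw": 0.085}, {"slide": [0, 0, -0.001], "rot": [0, 0, 0], "claw": 0.085}, {"slide": [0, 0, -0.001], "rot": [0, 0, 0], "claw": 0.085}, {"slide": [0, 0, -0.02], "rot": [0, 0, 0], "claw": 0.085}, {"slide": [0, 0, -0.06], "rot": [0, 0, 0], "claw": 0.085}, {"slide": [0, 0, -0.12], "rot": [0, 0, 0], "claw": 0.085}, {"slide": [0, 0, -0.14], "rot": [0, 0, 0], "claw": 0.085}, {"slide": [0, 0, -0.14], "rot": [0, 0, 0], "claw": 0.085}, {"slide": [0, 0, -0.14], "rot": [0, 0, 0], "claw": 0.085}]}}

```text
time_s: 17.65
ee_pos: [523.6, 374.5, 278.1]
tool_rot: [-179.9, -0.1, 168.5]
force: [-0.3, -0.7, -0.3]
finger_gap: 85.0
```

Run:
```python
from h import *
np.set_printoptions(precision=1,suppress=True)
print(pose()[0])
C=cam("wrist"); im,d=imaging.read_camera("wrist"); P=cloud(C,d); save(im,'w8.png')
for a in((185,205,"top"),(114,124,"flange"),(104,113,"stand")): rep(P,d,(523,376),90,*a)
for k,z in dict(lever_pad=64,tray_front=92).items():
    for r in place_of("wrist",k)[:1]: print(k,r["score"],np.array(r["at"]),on_z(C,r["at"],z))
# pad & front cloud
m=(d>0)&(P[...,2]>40)&(P[...,2]<70)&(abs(P[...,0]-530)<45)&(P[...,1]>150)&(P[...,1]<230); q=P[m]; print("pad",len(q),q.mean(0),cv2.minAreaRect(q[:,:2].astype(np.float32)),np.median(q[:,2]))
T=cam("top"); it,dt=imaging.read_camera("top"); P=cloud(T,dt); m=(dt>0)&(P[...,2]>125)&(P[...,2]<145)&(P[...,1]>90)&(P[...,1]<200)&(abs(P[...,0]-530)<180); print("front top",cv2.minAreaRect(P[m][:,:2].astype(np.float32)))
m=(dt>0)&(P[...,2]>40)&(P[...,2]<75)&(abs(P[...,0]-530)<50)&(P[...,1]>155)&(P[...,1]<230);q=P[m]; print("pad top",len(q),cv2.minAreaRect(q[:,:2].astype(np.float32)),np.median(q[:,2]))
```

```text
[523.6 374.5 278.1]
top 1187 [522.2 376.8] ((523.6036987304688, 376.4365539550781), (28.694364547729492, 30.121915817260742), 79.23002624511719) 196.72426539489032
flange 2440 [515.1 378.4] ((521.731689453125, 377.0738830566406), (75.26087951660156, 69.68253326416016), 78.43555450439453) 116.90156552741516
stand 4303 [519. 381.] ((524.884033203125, 378.16986083984375), (100.44959259033203, 100.20518493652344), 10.447964668273926) 108.9132855341507
lever_pad 0.85 [196.  117.7] [534.3 191.6  64. ]
tray_front 0.77 [207.4  81. ] [532.9 159.1  92. ]
pad 2666 [530.5 182.7  60.8] ((530.778076171875, 185.05117797851562), (55.47916030883789, 89.71231842041016), 88.66742706298828) 60.77296694931748
front top ((529.1198120117188, 133.58685302734375), (45.26845169067383, 301.077392578125), 88.5584487915039)
pad top 365 ((530.5390625, 185.625), (46.461055755615234, 70.86705780029297), 88.8870620727539) 63.16799935295867
```

View pics/w8.png

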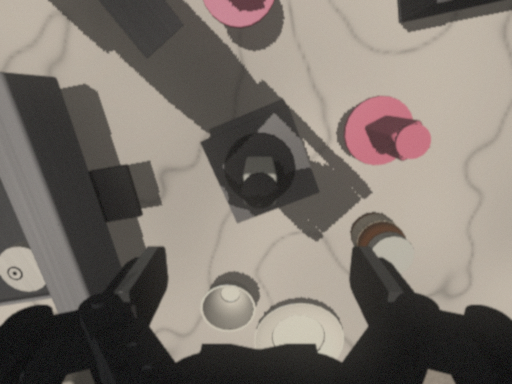

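The probe is upright and seated at (523, 376.5). The tray's front face is at y≈156 and the pad centre is at (530.5, 186). I'll turn to yaw 90, lean the tool 12° out and shut the fingers above the pad.

```bash
cat >> h.py <<'E'
def tot(p,yaw,tilt):
    q,R=pose(); T=Ro.from_euler('xyz',[180,0,yaw],degrees=True)*Ro.from_rotvec([0,-tilt,0],degrees=True)
    return np.round(R.inv().apply(np.array(p,float)-q)/1000,4),np.round((R.inv()*T).as_rotvec(degrees=True),1)
E
python3 -c "
from h import *
for p in ([531,300,290],[531,192,150]): print(tot(p,89,12))"
```

```text
(array([-0.0219, -0.0718, -0.0116]), array([  8.2, -10. ,  79.2]))
(array([-0.0436, -0.1774,  0.1285]), array([  8.2, -10. ,  79.2]))
```

Emit:
{"api": "send_rows", "payload": {"steps": [{"slide": [-0.01, -0.03, -0.012], "rot": [1, -1.2, 9.9], "claw": 0.0}, {"slide": [-0.022, -0.072, -0.012], "rot": [2, -2.5, 19.8], "claw": 0.0}, {"slide": [-0.03, -0.1, 0], "rot": [3.1, -3.7, 29.7], "claw": 0.0}, {"slide": [-0.0435, -0.14, 0], "rot": [4.1, -5, 39.6], "claw": 0.0}, {"slide": [-0.0435, -0.177, 0], "rot": [5.1, -6.2, 49.5], "claw": 0.0}, {"slide": [-0.0435, -0.177, 0.03], "rot": [6.2, -7.5, 59.4], "claw": 0.0}, {"slide": [-0.0435, -0.177, 0.06], "rot": [7.2, -8.7, 69.3], "claw": 0.0}, {"slide": [-0.0435, -0.177, 0.1], "rot": [8.2, -10, 79.2], "claw": 0.0}, {"slide": [-0.0435, -0.177, 0.1285], "rot": [8.2, -10, 79.2], "claw": 0.0}, {"slide": [-0.0435, -0.177, 0.1285], "rot": [8.2, -10, 79.2], "claw": 0.0}, {"slide": [-0.0435, -0.177, 0.1285], "rot": [8.2, -10, 79.2], "claw": 0.0}]}}

```text
time_s: 19.23
ee_pos: [532.3, 193.1, 152.3]
tool_rot: [179.8, 11.9, 89.0]
force: [-0.2, -0.4, 0.6]
finger_gap: -0.3
```

```bash
python3 -c "
from h import *
print(telemetry.observe())
for p in ([531,192,80],[531,192,31]): print(tot(p,89,12))"
```

```text
{'time_s': 19.225, 'joints': array([ 25.21813181,  22.57773289,  92.56653892, -11.39499946,
        70.37367861,  30.540586  ]), 'joint_vel': array([ 0.10345019, -0.87469333, -0.88516145,  0.08306938, -0.19092293,
        0.06467021]), 'tau': array([ 2.55938724e-02, -4.26136565e+01, -2.09867138e+01, -6.91085123e-01,
        4.59332876e-01, -9.62144259e-04]), 'ee_pos': array([532.28566902, 193.08428431, 152.27770614]), 'tool_rot': array([179.83003617,  11.88488043,  89.01676013]), 'force': array([-0.16604709, -0.36202173,  0.55417376]), 'moment': array([ 0.09065372, -0.01751235, -0.10983104]), 'finger_gap': -0.3213539405678157}
(array([ 0.0138, -0.0015,  0.071 ]), array([ 0.2, -0.1,  0. ]))
(array([ 0.0239, -0.0016,  0.1189]), array([ 0.2, -0.1,  0. ]))
```

Emit:
{"api": "send_rows", "payload": {"steps": [{"slide": [0.007, -0.001, 0.036], "rot": [0, 0, 0], "claw": 0.0}, {"slide": [0.014, -0.0015, 0.071], "rot": [0, 0, 0], "claw": 0.0}, {"slide": [0.0155, -0.0015, 0.08], "rot": [0, 0, 0], "claw": 0.0}, {"slide": [0.0175, -0.0015, 0.088], "rot": [0, 0, 0], "claw": 0.0}, {"slide": [0.019, -0.0015, 0.096], "rot": [0, 0, 0], "claw": 0.0}, {"slide": [0.021, -0.0015, 0.104], "rot": [0, 0, 0], "claw": 0.0}, {"slide": [0.0225, -0.0015, 0.112], "rot": [0, 0, 0], "claw": 0.0}, {"slide": [0.0235, -0.0015, 0.117], "rot": [0, 0, 0], "claw": 0.0}, {"slide": [0.024, -0.0015, 0.119], "rot": [0, 0, 0], "claw": 0.0}, {"slide": [0.024, -0.0015, 0.119], "rot": [0, 0, 0], "claw": 0.0}, {"slide": [0.024, -0.0015, 0.119], "rot": [0, 0, 0], "claw": 0.0}]}}

```text
time_s: 20.6
ee_pos: [530.1, 191.5, 29.9]
tool_rot: [179.9, 12.0, 89.0]
force: [0.4, -0.1, 0.6]
finger_gap: 0.1
```

Emit:
{"api": "send_rows", "payload": {"steps": [{"slide": [0.0004, 0, 0.002], "rot": [0, 0, 0], "claw": 0.0}, {"slide": [0.0004, 0, 0.002], "rot": [0, 0, 0], "claw": 0.0}, {"slide": [0.0004, 0, 0.002], "rot": [0, 0, 0], "claw": 0.0}]}}

```text
time_s: 20.98
ee_pos: [530.2, 191.7, 27.8]
tool_rot: [179.9, 11.9, 89.0]
force: [0.1, -0.1, -0.1]
finger_gap: -0.1
```

```bash
python3 -c "
from h import *
q=pose(); print(q[0],telemetry.observe()['force'])
for p in ([531,192,85],[531,174,85],[525,-76,85]): print(tot(p,89,12))"
```

```text
[530.16333775 191.66092006  27.82136465] [ 0.07463109 -0.09079453 -0.07319438]
(array([-0.0115,  0.0009, -0.056 ]), array([ 0.1, -0.1,  0. ]))
(array([-0.0291,  0.0012, -0.0523]), array([ 0.1, -0.1,  0. ]))
(array([-0.2737, -0.0006, -0.0006]), array([ 0.1, -0.1,  0. ]))
```

Emit:
{"api": "send_rows", "payload": {"steps": [{"slide": [-0.0015, 0, -0.01], "rot": [0, 0, 0], "claw": 0.0}, {"slide": [-0.0115, 0.001, -0.056], "rot": [0, 0, 0], "claw": 0.0}, {"slide": [-0.0115, 0.001, -0.056], "rot": [0, 0, 0], "claw": 0.0}, {"slide": [-0.0115, 0.001, -0.056], "rot": [0, 0, 0], "claw": 0.0}]}}

```text
time_s: 21.48
ee_pos: [531.1, 192.0, 85.3]
tool_rot: [179.9, 11.9, 89.0]
force: [-1.0, 0.1, -0.7]
finger_gap: -0.0
```

Run:
```python
from h import *
np.set_printoptions(precision=1,suppress=True)
print(pose()[0])
for n in("wrist","scene","top"):
    C=cam(n); im,d=imaging.read_camera(n); save(im,'l_%s.png'%n); P=cloud(C,d)
    m=(d>0)&(abs(P[...,0]-530)<33)&(P[...,1]>162)&(P[...,1]<210)&(im.sum(-1)<150)
    z=P[m][:,2]; print(n,m.sum(),np.percentile(z,[5,25,50,75,95]) if m.sum() else '')
    for r in place_of(n,"lever_pad")[:1]: a=r["at"]; print(r["score"],a,P[int(a[0]),int(a[1])])
w=cv2.imread('pics/l_wrist.png'); s=cv2.imread('pics/l_scene.png')
cv2.imwrite('pics/c9.png',np.hstack([cv2.resize(w,(400,300)),cv2.resize(s[140:240,250:383],(400,300),interpolation=cv2.INTER_CUBIC)]))
```

```text
[531.1 192.   85.3]
wrist 4336 [ 47.7  50.9 156.3 163.9 171.7]
0.74 [206.7, 261.5] [532.3 188.1  48.6]
scene 871 [ 48.  181.6 247.7 298.6 433.8]
0.54 [152.5, 368.6] [537.2 361.  167.1]
top 420 [ 48.   52.2  57.8 420.3 482.5]
0.76 [185.1, 218.6] [532.9 177.3  53.8]
```

View pics/c9.png

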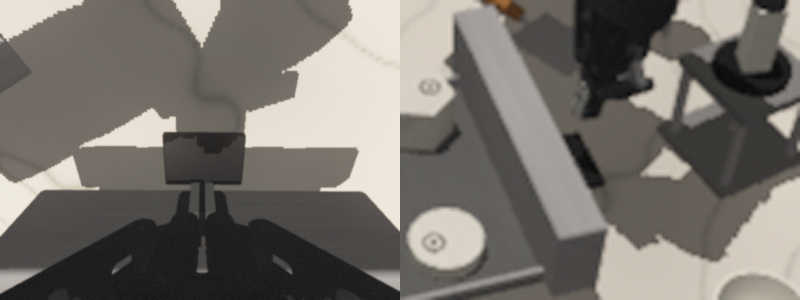

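Run:
```python
from h import *
np.set_printoptions(precision=1,suppress=True)
for n in("wrist","top"):
    C=cam(n); im,d=imaging.read_camera(n); P=cloud(C,d)
    for y in range(158,220,5):
        m=(d>0)&(abs(P[...,0]-530)<28)&(abs(P[...,1]-y)<2.5)&(P[...,2]<75); 
        if m.sum(): print(n,y,m.sum(),np.percentile(P[m][:,2],[10,50,90]),np.median(im[m],0))
```

```text
wrist 158 476 [54.  63.5 72.4] [77. 75. 73.]
wrist 163 97 [49.6 50.3 50.9] [58. 55. 52.]
wrist 168 432 [49.6 50.3 51. ] [43.  41.  40.5]
wrist 173 489 [49.3 50.1 50.7] [56. 54. 53.]
wrist 178 516 [49.  49.7 50.5] [58. 56. 55.]
wrist 183 523 [48.7 49.4 50.1] [60. 58. 57.]
wrist 188 543 [48.2 49.  49.8] [62. 60. 59.]
wrist 193 790 [-1.5 48.4 49.4] [68. 65. 63.]
wrist 198 974 [-1.6 47.8 49. ] [74. 71. 68.]
wrist 203 1008 [-1.6 47.6 48.7] [76. 73. 70.]
wrist 208 1031 [-1.6 47.1 48.4] [76. 72. 70.]
wrist 213 1015 [-1.7 43.2 47.5] [59. 56. 53.]
wrist 218 444 [-2.  -1.2 -0.3] [108. 103.  96.]
top 163 16 [50.1 55.7 57.6] [13.  10.  12.5]
top 168 27 [48.2 54.  56.3] [30. 29. 28.]
top 173 36 [48.5 52.3 56.7] [31.5 31.  30. ]
top 178 29 [48.5 53.  55.2] [31. 31. 30.]
top 183 30 [48.4 51.  54.7] [31. 29. 29.]
top 188 34 [47.2 51.1 53.5] [31.  29.5 30. ]
top 193 15 [47.3 50.7 55.5] [36. 36. 33.]
top 198 5 [-1.8 45.8 51.1] [59. 57. 55.]
top 203 1 [-3.4 -3.4 -3.4] [147. 139. 127.]
```

The pad reads about 49 mm, only some 0.07 rad down, even though the tip reached 28 mm. I'll press again and measure while in contact.

```bash
python3 -c "
from h import *
print(pose()[0])
for p in ([531,194,55],[531,194,26]): print(tot(p,89,12))"
```

```text
[531.03408913 191.94775503  84.5739597 ]
(array([ 0.0081, -0.0001,  0.0285]), array([ 0. , -0.1,  0. ]))
(array([ 0.0141, -0.0001,  0.0569]), array([ 0. , -0.1,  0. ]))
```

Emit:
{"api": "send_rows", "payload": {"steps": [{"slide": [0.008, 0, 0.0285], "rot": [0, 0, 0], "claw": 0.0}, {"slide": [0.0095, 0, 0.035], "rot": [0, 0, 0], "claw": 0.0}, {"slide": [0.011, 0, 0.042], "rot": [0, 0, 0], "claw": 0.0}, {"slide": [0.0125, 0, 0.049], "rot": [0, 0, 0], "claw": 0.0}, {"slide": [0.014, 0, 0.057], "rot": [0, 0, 0], "claw": 0.0}, {"slide": [0.014, 0, 0.057], "rot": [0, 0, 0], "claw": 0.0}]}}

```text
time_s: 22.62
ee_pos: [531.2, 193.9, 26.0]
tool_rot: [179.9, 11.9, 89.0]
force: [0.5, 0.2, -0.2]
finger_gap: -0.0
```

```bash
cat > pad.py <<'E'
from h import *
np.set_printoptions(precision=1,suppress=True)
s=telemetry.observe(); print(s["ee_pos"],s["force"])
C=cam("wrist"); im,d=imaging.read_camera("wrist"); P=cloud(C,d); save(im,'pad%d.png'%(s["time_s"]*100))
for y in range(158,220,8):
    m=(d>0)&(abs(P[...,0]-530)<33)&(abs(P[...,0]-530)>15)&(abs(P[...,1]-y)<4)&(P[...,2]<75)&(P[...,2]>10)
    if m.sum()>20: print(y,m.sum(),np.percentile(P[m][:,2],[10,50,90]))
E
python3 pad.py
```

```text
[531.2 193.9  26. ] [ 0.5  0.2 -0.2]
174 185 [47.2 47.8 48.4]
182 600 [46.8 47.4 48.2]
190 765 [46.1 46.9 47.6]
198 872 [45.5 46.3 47. ]
206 953 [45.  45.7 46.4]
214 815 [40.1 44.1 45.7]
```

Emit:
{"api": "send_rows", "payload": {"steps": [{"slide": [0.001, 0, 0.004], "rot": [0, 0, 0], "claw": 0.0}, {"slide": [0.002, 0, 0.008], "rot": [0, 0, 0], "claw": 0.0}, {"slide": [0.002, 0, 0.008], "rot": [0, 0, 0], "claw": 0.0}]}}

```text
time_s: 23.05
ee_pos: [531.4, 194.3, 17.9]
tool_rot: [179.9, 11.9, 89.0]
force: [-0.0, -0.9, -0.4]
finger_gap: 0.2
```

```bash
python3 pad.py
```

```text
[531.4 194.3  17.9] [-0.  -0.9 -0.4]
174 86 [40.4 41.  41.7]
182 582 [39.9 40.6 41.4]
190 779 [39.  39.8 40.6]
198 898 [38.2 39.  39.7]
206 969 [37.3 38.2 38.9]
214 858 [32.5 36.5 38. ]
```

The pad follows the tool, with the contact sitting about 21 mm above the TCP. Pressing about 10 mm further.

Emit:
{"api": "send_rows", "payload": {"steps": [{"slide": [0.001, 0, 0.005], "rot": [0, 0, 0], "claw": 0.0}, {"slide": [0.002, 0, 0.01], "rot": [0, 0, 0], "claw": 0.0}, {"slide": [0.002, 0, 0.01], "rot": [0, 0, 0], "claw": 0.0}]}}

```text
time_s: 23.48
ee_pos: [531.2, 194.0, 7.4]
tool_rot: [180.0, 11.9, 89.0]
force: [0.2, -1.0, -0.1]
finger_gap: -0.2
```

```bash
python3 pad.py
```

```text
[531.2 194.    7.4] [ 0.2 -1.  -0.1]
174 49 [31.2 31.7 32. ]
182 588 [30.3 31.1 31.9]
190 826 [28.9 29.8 30.8]
198 928 [27.8 28.7 29.5]
206 1015 [26.6 27.4 28.3]
214 1152 [22.1 26.4 72.6]
```

```bash
python3 -c "
from h import *
for p in ([531,194,70],[530.5,174,70],[525,-70,70]): print(tot(p,89,12))"
```

```text
(array([-0.0129, -0.0001, -0.0611]), array([ 0., -0.,  0.]))
(array([-0.0325, -0.0003, -0.057 ]), array([ 0., -0.,  0.]))
(array([-0.2712, -0.0017, -0.0064]), array([ 0., -0.,  0.]))
```

Emit:
{"api": "send_rows", "payload": {"steps": [{"slide": [-0.002, 0, -0.01], "rot": [0, 0, 0], "claw": 0.0}, {"slide": [-0.013, 0, -0.061], "rot": [0, 0, 0], "claw": 0.0}, {"slide": [-0.013, 0, -0.061], "rot": [0, 0, 0], "claw": 0.0}, {"slide": [-0.0325, 0, -0.057], "rot": [0, 0, 0], "claw": 0.0}, {"slide": [-0.037, 0, -0.056], "rot": [0, 0, 0], "claw": 0.0}, {"slide": [-0.042, 0, -0.055], "rot": [0, 0, 0], "claw": 0.0}, {"slide": [-0.047, 0, -0.054], "rot": [0, 0, 0], "claw": 0.0}, {"slide": [-0.052, 0, -0.053], "rot": [0, 0, 0], "claw": 0.0}, {"slide": [-0.0585, -0.0005, -0.0515], "rot": [0, 0, 0], "claw": 0.0}, {"slide": [-0.066, -0.0005, -0.05], "rot": [0, 0, 0], "claw": 0.0}, {"slide": [-0.0735, -0.0005, -0.0485], "rot": [0, 0, 0], "claw": 0.0}, {"slide": [-0.081, -0.0005, -0.0465], "rot": [0, 0, 0], "claw": 0.0}]}}

```text
time_s: 25.02
ee_pos: [529.6, 123.9, 70.4]
tool_rot: [179.9, 11.9, 89.0]
force: [-1.2, 3.3, 0.6]
finger_gap: 0.2
```

```bash
cat > tray.py <<'E'
from h import *
np.set_printoptions(precision=1,suppress=True)
s=telemetry.observe(); print(s["time_s"],s["ee_pos"],s["force"])
T=cam("top"); im,d=imaging.read_camera("top"); P=cloud(T,d); save(im,'t%d.png'%(s["time_s"]*100))
m=(d>0)&(P[...,2]>126)&(P[...,2]<145)&(P[...,1]>-135)&(P[...,1]<200)&(P[...,0]>590)&(P[...,0]<675); q=P[m]
print("front y range",np.percentile(q[:,1],[3,50,97]),"(face start ~156)")
for p in ([525,-70,70],[525,-78,70],[525,-90,70]): print(tot(p,89,12))
E
python3 tray.py
```

```text
25.025 [529.6 123.9  70.4] [-1.2  3.3  0.6]
front y range [ 70.9  92.7 113.6] (face start ~156)
(array([-0.2, -0. ,  0. ]), array([0.1, 0. , 0. ]))
(array([-0.2, -0. ,  0. ]), array([0.1, 0. , 0. ]))
(array([-0.2, -0. ,  0. ]), array([0.1, 0. , 0. ]))
```

The lever is released and the tray is sliding at about 3 N. Continuing.

Emit:
{"api": "send_rows", "payload": {"steps": [{"slide": [-0.012, 0, 0.0025], "rot": [0, 0, 0], "claw": 0.0}, {"slide": [-0.027, 0, 0.0055], "rot": [0, 0, 0], "claw": 0.0}, {"slide": [-0.042, 0, 0.009], "rot": [0, 0, 0], "claw": 0.0}, {"slide": [-0.057, 0, 0.012], "rot": [0, 0, 0], "claw": 0.0}, {"slide": [-0.072, 0, 0.015], "rot": [0, 0, 0], "claw": 0.0}, {"slide": [-0.087, 0, 0.0185], "rot": [0, 0, 0], "claw": 0.0}, {"slide": [-0.102, -0.0005, 0.0215], "rot": [0, 0, 0], "claw": 0.0}, {"slide": [-0.117, -0.0005, 0.025], "rot": [0, 0, 0], "claw": 0.0}, {"slide": [-0.132, -0.001, 0.028], "rot": [0, 0, 0], "claw": 0.0}, {"slide": [-0.145, -0.001, 0.031], "rot": [0, 0, 0], "claw": 0.0}, {"slide": [-0.155, -0.001, 0.033], "rot": [0, 0, 0], "claw": 0.0}, {"slide": [-0.163, -0.001, 0.0345], "rot": [0, 0, 0], "claw": 0.0}]}}

```text
time_s: 26.58
ee_pos: [526.0, -42.6, 70.0]
tool_rot: [179.9, 11.9, 89.0]
force: [0.5, 3.5, 0.4]
finger_gap: 0.4
```

```bash
sed -i 's/precision=1/precision=4/' tray.py; python3 tray.py
```

```text
26.575 [526.0466 -42.6246  70.0419] [0.5087 3.5397 0.3655]
front y range [-93.6756 -73.8056 -53.3332] (face start ~156)
(array([-0.0258, -0.0003,  0.0056]), array([ 0.1, -0. ,  0. ]))
(array([-0.0337, -0.0002,  0.0072]), array([ 0.1, -0. ,  0. ]))
(array([-0.0454,  0.    ,  0.0097]), array([ 0.1, -0. ,  0. ]))
```

Emit:
{"api": "send_rows", "payload": {"steps": [{"slide": [-0.008, 0, 0.0017], "rot": [0, 0, 0], "claw": 0.0}, {"slide": [-0.015, 0, 0.0032], "rot": [0, 0, 0], "claw": 0.0}, {"slide": [-0.021, 0, 0.0045], "rot": [0, 0, 0], "claw": 0.0}, {"slide": [-0.027, 0, 0.0058], "rot": [0, 0, 0], "claw": 0.0}, {"slide": [-0.032, 0, 0.0069], "rot": [0, 0, 0], "claw": 0.0}, {"slide": [-0.035, 0, 0.0075], "rot": [0, 0, 0], "claw": 0.0}, {"slide": [-0.037, 0, 0.008], "rot": [0, 0, 0], "claw": 0.0}, {"slide": [-0.037, 0, 0.008], "rot": [0, 0, 0], "claw": 0.0}]}}

```text
time_s: 27.62
ee_pos: [525.3, -80.3, 69.8]
tool_rot: [179.9, 12.0, 89.0]
force: [0.0, 0.4, 0.7]
finger_gap: -0.2
```

```bash
python3 tray.py
```

```text
27.625 [525.2573 -80.2756  69.8346] [0.0214 0.3792 0.6757]
front y range [-133.8602 -116.1627  -96.4125] (face start ~156)
(array([ 0.01  , -0.0006, -0.0023]), array([ 0.1, -0. ,  0. ]))
(array([ 0.0022, -0.0004, -0.0006]), array([ 0.1, -0. ,  0. ]))
(array([-0.0096, -0.0003,  0.0019]), array([ 0.1, -0. ,  0. ]))
```

Emit:
{"api": "send_rows", "payload": {"steps": [{"slide": [-0.002, 0, 0.0004], "rot": [0, 0, 0], "claw": 0.0}, {"slide": [-0.004, 0, 0.0008], "rot": [0, 0, 0], "claw": 0.0}, {"slide": [-0.005, 0, 0.001], "rot": [0, 0, 0], "claw": 0.0}, {"slide": [-0.005, 0, 0.001], "rot": [0, 0, 0], "claw": 0.0}]}}

```text
time_s: 28.18
ee_pos: [525.4, -82.8, 69.9]
tool_rot: [179.8, 11.7, 88.9]
force: [-0.5, 10.5, 2.8]
finger_gap: 0.0
```

The stop is felt: 10 N, with the face no longer moving. Withdrawing and checking.

Emit:
{"api": "send_rows", "payload": {"steps": [{"slide": [0.02, 0, -0.004], "rot": [0, 0, 0], "claw": 0.0}, {"slide": [0.06, 0, -0.012], "rot": [0, 0, 0], "claw": 0.0}, {"slide": [0.1, 0, -0.05], "rot": [0, 0, 0], "claw": 0.0}, {"slide": [0.15, 0, -0.1], "rot": [0, 0, 0], "claw": 0.0}, {"slide": [0.15, 0, -0.15], "rot": [0, 0, 0], "claw": 0.0}, {"slide": [0.15, 0, -0.15], "rot": [0, 0, 0], "claw": 0.0}, {"slide": [0.15, 0, -0.15], "rot": [0, 0, 0], "claw": 0.0}]}}

```text
time_s: 29.05
ee_pos: [527.7, 92.2, 185.4]
tool_rot: [179.9, 12.0, 89.0]
force: [0.3, -0.8, -0.5]
finger_gap: -0.2
```

Run:
```python
from h import *
np.set_printoptions(precision=1,suppress=True)
s=telemetry.observe(); print(s["time_s"],s["ee_pos"],s["force"])
T=cam("top"); im,d=imaging.read_camera("top"); P=cloud(T,d)
m=(d>0)&(P[...,2]>126)&(P[...,2]<143)&(P[...,1]>-170)&(P[...,1]<0)&(P[...,0]>590)&(P[...,0]<675); print("front y",np.percentile(P[m][:,1],[3,50,97]))
S=cam("scene"); i2,d2=imaging.read_camera("scene"); P=cloud(S,d2)
m=(d2>0)&(P[...,2]>60)&(P[...,2]<120)&(P[...,0]>590)&(P[...,0]<675)&(P[...,1]>-110)&(P[...,1]<0); print("face",m.sum(),np.percentile(P[m][:,1],[50,97]))
for n,D,C in(("top",d,T),("scene",d2,S)): rep(cloud(C,D),D,(523,376),40,185,205,n+" probe top")
for n,C in(("top",T),("scene",S)):
    for k in("bowl","dish"): print(n,k,[on_z(C,r["at"],165 if k=="dish" else 0) for r in place_of(n,k)[:1]])
save(np.hstack([cv2.resize(im[90:310,60:360],(400,300)),cv2.resize(i2[60:300,140:460],(400,300))]),'fin.png')
```

```text
29.05 [527.7  92.2 185.4] [ 0.3 -0.8 -0.5]
front y [-133.7 -113.4  -91.8]
face 47 [-101.5  -92. ]
top probe top 122 [520.5 372.4] ((521.3884887695312, 373.423583984375), (28.679248809814453, 28.275501251220703), 83.67501068115234) 197.92696365646967
scene probe top 108 [527.7 372.5] ((525.0049438476562, 374.90338134765625), (29.2878360748291, 29.62090301513672), 82.64655303955078) 195.3271913737274
top bowl [array([729.2, 282.2,   0. ])]
top dish [array([ 472.1, -358.2,  165. ])]
scene bowl [array([746.3, 285.4,   0. ])]
scene dish [array([ 468.7, -355.2,  165. ])]
```

View pics/fin.png

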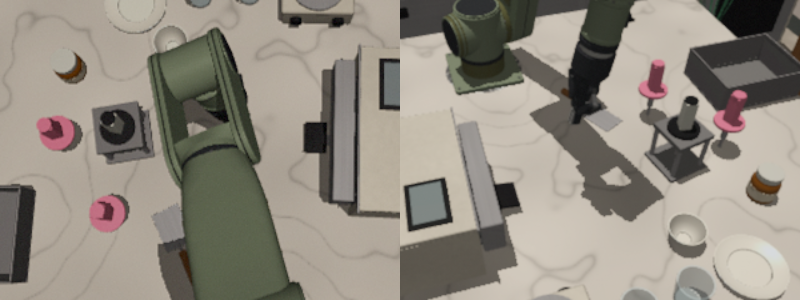

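```bash
python3 -c "
from rig import order
print(order.hand_in())"
```

```text
the job is handed in; nothing more can be done
None
```

The job is done and handed in at about 29 s on the robot's clock; the hand-in gave no verdict.

I took the white probe from its stand and touched the ring marks in order: round, square, then hex. Each touch was held for at least 0.5 s at about 3–4 N by estimate, within about 2–3 mm of the mark. I then seated the probe back in its stand, pressed the lever to about 0.155 rad and pushed the tray to its stop.

**Last checks:**
- **Tray:** the front has moved about 246 mm, and I felt about 10 N at the stop.
- **Probe:** it stands upright in its stand, with its axis at about (523, 375) and its top at the expected height.
- **Bystanders:** the dish reads within 8 mm of its start. The bowl reads 5–15 mm off, the larger value while the arm partly hid it from above. I never went near the bowl or dish. I did not re-measure the spatula; in the picture it lies where it was.
- **Robot:** the arm is clear of everything.

**What disagreed or could not be checked:**
- The first move call was refused because some fields were missing, and nothing moved.
- The first lever press reached only about 0.07 rad, because contact was about 21 mm above the TCP. I pressed again while watching the pad's height.
- I could not see the blocks once they were inside the cabinet, so that they are still standing rests on the slow push.

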